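# Stir tumbling media out through a sieve

## Robot

A 7-joint arm with a two-finger parallel gripper is mounted at the origin on the work surface. World frame = base frame: x ahead of the robot, y to its left, z up, the work surface at z = 0. Lengths are in m, angles in rad, forces in N, time in s.
With the tool pointing down it reaches from about 0.425 to 0.925 m from the base axis. Payload 6.8 kg.
Tool frame: the origin (TCP) lies between the finger pads, 19 mm behind the fingertips; this is the grasp point; z points along the fingers, y is the direction in which the jaws open and shut (so a half turn about z gives the same grasp; the last joint's range is limited). The gripper opens to 85 mm and grips with 20 to 120 N. Pads are 22 mm wide; open, the fingers measure 114 mm over their backs; the gripper's body (76 mm by 85 mm) begins 54 mm behind the grasp point. The pads swing forward as they close: fully open they stand 13 mm farther back than shut.
Start: joints at [1.038, 0.477, 0.022, 1.555, -0.011, 1.109, -0.083], TCP at [0.278, -0.615, 0.25] pointing down, gripper open.
Joint ranges: [-2.96, 2.96], [-0.34, 2.1], [-1.41, 1.46], [0.24, 2.44], [-1.37, 4.51], [0.17, 1.92], [-2.96, 2.96]. Speed limits (rad/s): [2.39, 2.39, 3.14, 3.14, 3.14, 3.14, 3.14].

## Interface

Orientations are given as a rotation vector (axis times angle).
In Python, from bench import r gives the robot as it stands.
- The arm moves only by the tool send_rows, never from a script. Its argument "deltas" is a list of rows, each a list of 7 numbers: the opening, from 0 (shut) to 1 (fully open), then the shift along the tool's x, y, z as a fraction of full scale, then the turn, a rotation vector about the tool's x, y, z as a fraction of full scale. In form: [[hand, x, y, z, ax, ay, az], ...]. A call has 1 to 20 rows; each row is the pose to reach, as a shift and turn from the pose commanded when the call began, along the tool's axes at that moment, turning the shorter way round; what a row does not reach only later rows make up. Full scale, the value 1, is 150 mm for a shift and 180 degrees for a turn. A row lasts 1/12 s, in which the tool goes at most 41.7 mm and 7.16 degrees, less where a joint would pass 70% of its speed; a pose out of reach is approached as far as the arm can. A call with a number of a shift or a turn outside -1 to 1 is refused whole. A call with a gripper value outside its range is refused whole. The fingers move at their own pace and stop on an object; "squeeze" is the grip in N (left out, the last holds). Time passes only in rows, so rows that repeat a pose let the fingers close. It gives the time, the measured TCP pose, the force and the opening at its end, in the units of the state.
- r.get_obs(): the state, without advancing time (a new reading comes with each control period).
- r.grab_frame(name): name is "scene" or "top" or "wrist"; returns a dict with "pixels" (384x512x3 uint8, red, green, blue), "camera_matrix" (3x3 intrinsics, pixels), "rvec" (rotation vector, rad) and "tvec" (3), from world to camera coordinates, as OpenCV has them. Camera axes: x right, y down, z forward; pixel columns grow to the right and rows downward; lengths in m; the calibration is good to about 2 mm. A picture is of the moment at which its call begins. There is no depth.
- r.hand_in(): hands the job in, once; it reports no verdict.
The state is a dict: "clock": time; "joints": joint angles; "qvel": joint speeds; "tau": joint torques, N m; "tcp_pos": TCP position; "orientation": TCP orientation; "contact_force": force on the tool from outside, world axes, zero at the start; "moment": the same for the moment, N m; "grip_width": finger opening in m.
Only numpy, scipy, OpenCV 4.12 (cv2) and the standard library are available. Lean on these libraries where they do the work, as an engineer would, in place of code of your own. Each camera call takes 0.05 s, during which the arm holds its last target. There are 200 camera calls.

## Task

The deburred knobs have been tipped onto the sieve together with the ceramic tumbling balls. Take the blue stirring rod from its caddy and stir the load gently with it, not with the fingers, until every red-brown ball has dropped through into the catch pan and only the knobs are left lying on the sieve. Then stand the rod back upright in its own pocket of the caddy; do not ram the rod against the sieve, spill anything over the rim or disturb the other things on the bench.

Things in the scene. Friction and masses are not known exactly. Their poses are not given: they have to be found in the camera images.
- sieve: Round steel sieve on its closed catch pan, fixed to the bench. Origin: centre of the underside, on the bench; z up. 102 mm high (rim), frame inside diameter 200 mm, outside 211 mm, base flange 218 mm. Perforated plate: upper face 52 mm above the bench, 4 mm thick (see sieve_plate). Catch pan floor 6 mm above the bench.
- sieve_plate (a point): Centre of the plate's upper face, 52 mm above the bench, axes as the sieve. The plate has 12 square holes of 32 mm side, sides along the sieve's x and y; hole centres in mm: (+-25,+-25), (+-75,+-25), (+-25,+-75). The bars between are 18 mm wide; no hole in the middle nor in the four diagonal corners. At the start the middle is empty.
- caddy: Grey plastic tool caddy fixed to the bench, 72 (x) x 140 (y) x 70 mm high. Two square pockets open at the top, each 36 x 36 mm, 64 mm deep, centred at y = -32 and +32 mm. The one at y = -32 is the rod's; the other holds tweezers, scriber and yellow driver (fixed, up to 85 mm high). Origin: centre of the underside.
- caddy_slot (a point): Centre of the floor of the rod's pocket, 6 mm above the bench; axes as the caddy.
- rod: Blue nylon stirring rod, 140 mm long, about 60 g, standing upright in its pocket with 8 mm play all round. Origin: centre of its lower end; z up along the rod. Lower 60 mm round, 20 mm diameter, flat end; above that a square handle 16 x 16 mm up to z = 140 mm, faces along x and y.
- rod_grip (a point): Point on the rod's axis 110 mm above its lower end, 30 mm below the top of the handle: a good height for the TCP.
- bottle: Clear plastic bottle with red cap, 60 mm diameter, 150 mm high, loose bystander. Origin: centre of the underside.
- jar: Small amber glass jar with black lid, 44 mm diameter, 50 mm high, loose bystander. Origin: centre of the underside.
- board: Green circuit board lying on the bench, 50 (x) x 80 (y) mm, about 12 mm high with its components, loose bystander. Origin: centre of the underside.
- ball0: Red-brown ceramic tumbling ball, 20 mm diameter, about 15 g. Origin: its centre, 62 mm above the bench while it lies on the sieve plate, 16 mm when it lies in the catch pan. It rolls when pushed, stops soon by itself, and drops when its centre comes over a hole.
- ball1: Red-brown ceramic tumbling ball, 20 mm diameter, about 15 g. Origin: its centre, 62 mm above the bench while it lies on the sieve plate, 16 mm when it lies in the catch pan. It rolls when pushed, stops soon by itself, and drops when its centre comes over a hole.
- ball2: Red-brown ceramic tumbling ball, 20 mm diameter, about 15 g. Origin: its centre, 62 mm above the bench while it lies on the sieve plate, 16 mm when it lies in the catch pan. It rolls when pushed, stops soon by itself, and drops when its centre comes over a hole.
- ball3: Red-brown ceramic tumbling ball, 20 mm diameter, about 15 g. Origin: its centre, 62 mm above the bench while it lies on the sieve plate, 16 mm when it lies in the catch pan. It rolls when pushed, stops soon by itself, and drops when its centre comes over a hole.
- ball4: Red-brown ceramic tumbling ball, 20 mm diameter, about 15 g. Origin: its centre, 62 mm above the bench while it lies on the sieve plate, 16 mm when it lies in the catch pan. It rolls when pushed, stops soon by itself, and drops when its centre comes over a hole.
- knob0: Turned aluminium control knob, a disc 40 mm diameter, 18 mm high, about 60 g. Origin: its centre; it lies flat on the sieve plate with its centre 61 mm above the bench and is too big for the holes. It slides easily (friction about 0.2); the rod passes it freely within 45 mm of the sieve's axis and pushes it round from behind beyond 75 mm, but in between can pinch it against the frame.
- knob1: Turned aluminium control knob, a disc 40 mm diameter, 18 mm high, about 60 g. Origin: its centre; it lies flat on the sieve plate with its centre 61 mm above the bench and is too big for the holes. It slides easily (friction about 0.2); the rod passes it freely within 45 mm of the sieve's axis and pushes it round from behind beyond 75 mm, but in between can pinch it against the frame.
- knob2: Turned aluminium control knob, a disc 40 mm diameter, 18 mm high, about 60 g. Origin: its centre; it lies flat on the sieve plate with its centre 61 mm above the bench and is too big for the holes. It slides easily (friction about 0.2); the rod passes it freely within 45 mm of the sieve's axis and pushes it round from behind beyond 75 mm, but in between can pinch it against the frame.

How it is judged:
By the outcome, as a careful person would: the job done as asked, in the order asked, and still so for the second after the job is handed in, with the robot touching nothing.
It also fails if it takes over 72 s, if anything falls off the work surface, if the arm or the gripper's body presses on something with over 40 N, if the wrist force passes 120 N, or if a joint passes its speed limit or range.

## Working session

There is one attempt and no reset: what is moved stays moved. The work goes in short steps, Python scripts to look and compute and a tool call to move; the robot and the scene stay as the last step left them, time stands still between calls to the robot, and variables do not carry over. Pictures are saved under pics/ and viewed, about 8 in all and at most 12, crops included, and the job is handed in when it is done.

Besides the shell and the picture viewer there is one more tool, called by a JSON object that holds its "fn" and its "kwargs", one argument or row to a line. send_rows: Moves the arm, as the interface text tells. Shift numbers are shares of 150 mm and turn numbers shares of 180 degrees, none past 1 either way. Its arguments: {"type":"object","properties":{"deltas":{"type":"array","items":{"type":"array","items":{"type":"number"}}},"squeeze":{"type":"number"}},"required":["deltas"]}

```bash
mkdir -p pics
cat > h.py <<'E'
import numpy as np, cv2
from bench import r
def grab(n, save=None):
    f=r.grab_frame(n)
    if save: cv2.imwrite('pics/'+save, cv2.cvtColor(f['pixels'],cv2.COLOR_RGB2BGR))
    return f
def ray(f,uv,z):
    R=cv2.Rodrigues(np.array(f['rvec'],float))[0]; t=np.array(f['tvec'],float).ravel()
    c=-R.T@t; d=R.T@np.linalg.inv(np.array(f['camera_matrix']))@np.array([uv[0],uv[1],1.])
    return c+d*(z-c[2])/d[2]
def proj(f,P):
    return cv2.projectPoints(np.array(P,float).reshape(-1,3),np.array(f['rvec'],float),np.array(f['tvec'],float),np.array(f['camera_matrix'],float),None)[0].reshape(-1,2)
E
python3 - <<'E'
from h import *
a=grab('top','top1.png'); b=grab('scene','scene1.png')
s=r.get_obs(); print({k:np.round(v,3) for k,v in s.items()})
for f in (a,b):
    R=cv2.Rodrigues(np.array(f['rvec']))[0]; print(-R.T@np.array(f['tvec']).ravel(), R.round(2).tolist(), f['camera_matrix'])
E
```

```text
{'clock': np.float64(0.1), 'joints': array([ 1.038,  0.478,  0.022,  1.556, -0.012,  1.109, -0.083]), 'qvel': array([-0.   , -0.001, -0.001, -0.003, -0.001, -0.001,  0.   ]), 'tau': array([ 4.0000e-03, -5.9777e+01,  1.6130e+00, -2.8196e+01,  1.3000e-02,
        5.0000e-03,  0.0000e+00]), 'tcp_pos': array([ 0.278, -0.615,  0.249]), 'orientation': array([-3.069e+00, -6.620e-01,  1.000e-03]), 'contact_force': array([-0.973,  0.293, -0.094]), 'moment': array([-0.038, -0.043, -0.071]), 'grip_width': np.float64(0.086)}
[ 0.4031195  -0.0860678   1.19637385] [[0.02, -1.0, -0.01], [-0.99, -0.02, -0.14], [0.14, 0.01, -0.99]] [[440.70944481   0.         260.95227518]
 [  0.         440.70944481 194.53221244]
 [  0.           0.           1.        ]]
[0.9221804  0.11922601 0.84691477] [[-0.42, 0.91, -0.01], [0.79, 0.35, -0.5], [-0.45, -0.22, -0.87]] [[396.35639724   0.         258.25660326]
 [  0.         396.35639724 189.8425041 ]
 [  0.           0.           1.        ]]
```

View pics/top1.png

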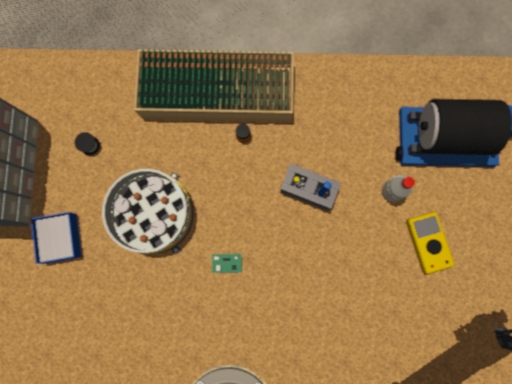

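View pics/scene1.png

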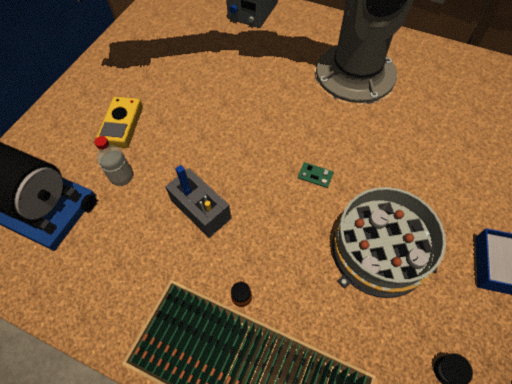

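Top view: sieve near (147,211), caddy near (310,188) with the blue rod at about (325,188), bottle (400,188), board (227,263). The jar is probably the black lid at (243,132). The scene view agrees. Next I measure these.

Run:
```python
from h import *
a=grab('top'); b=grab('scene')
for n,f in (('top',a),('scene',b)):
    hsv=cv2.cvtColor(f['pixels'],cv2.COLOR_RGB2HSV)
    m=cv2.inRange(hsv,(105,120,50),(125,255,255))
    k,l,st,c=cv2.connectedComponentsWithStats(m)
    for i in range(1,k):
        if st[i,4]>20: print(n,'blue',st[i],c[i].round(1), ray(f,c[i],.146)[:2].round(3))
    # grey caddy
    m=cv2.inRange(hsv,(0,0,60),(179,60,170))
    m=cv2.morphologyEx(m,cv2.MORPH_CLOSE,np.ones((5,5)))
    cs=cv2.findContours(m,cv2.RETR_EXTERNAL,cv2.CHAIN_APPROX_NONE)[0]
    for q in cs:
        if cv2.contourArea(q)>300: print(n,'grey',cv2.contourArea(q),cv2.boundingRect(q),[np.round(x,1) for x in cv2.minAreaRect(q)])
f=a
x=cv2.cvtColor(f['pixels'],cv2.COLOR_RGB2BGR)
A=cv2.resize(x[160:265,95:200],None,fx=5.5,fy=5.5,interpolation=cv2.INTER_CUBIC)
B=cv2.resize(x[155:215,270:345],None,fx=3,fy=3,interpolation=cv2.INTER_CUBIC)
C=np.zeros((A.shape[0],A.shape[1]+B.shape[1],3),np.uint8);C[:,:A.shape[1]]=A;C[:B.shape[0],A.shape[1]:]=B
print(A.shape,B.shape)
cv2.imwrite('pics/crop1.png',C)
```

```text
top blue [ 400  107   98   59 1672] [433.7 147.9] [ 0.672 -0.49 ]
top blue [508 106   4  11  24] [510.2 109.7] [ 0.773 -0.681]
top blue [318 182  13  14 102] [324.  188.3] [ 0.567 -0.224]
top blue [ 44 213  37  50 337] [ 72.5 237.8] [0.435 0.374]
top blue [ 31 217  16  46 137] [ 35.2 235.8] [0.438 0.464]
top grey 667.0 (196, 367, 66, 17) [array([228.5, 375. ]), array([16., 65.]), np.float64(90.0)]
top grey 1675.0 (30, 212, 43, 52) [array([ 53.5, 237.7]), array([48.1, 43.9]), np.float64(81.6)]
top grey 398.0 (383, 176, 28, 25) [array([395.4, 188.9]), array([22.4, 25.7]), np.float64(61.7)]
top grey 4041.0 (104, 171, 86, 81) [array([146.4, 210.4]), array([85.2, 79.4]), np.float64(5.0)]
top grey 1416.0 (281, 164, 59, 45) [array([310.4, 186.1]), array([54.1, 27.8]), np.float64(21.3)]
top grey 755.0 (411, 102, 29, 47) [array([428.7, 125.1]), array([43. , 28.5]), np.float64(71.6)]
top grey 3278.0 (0, 101, 38, 122) [array([ 18.5, 161.5]), array([ 37., 121.]), np.float64(0.0)]
top grey 25515.0 (0, 0, 512, 55) [array([255.5,  27. ]), array([511.,  54.]), np.float64(-0.0)]
scene blue [230   4   8   7  29] [233.8   6.9] [ 0.047 -0.367]
scene blue [176 166  15  30 155] [183.3 179.1] [ 0.597 -0.211]
scene blue [   0  183   92   64 1424] [ 47.6 220.2] [ 0.79  -0.408]
scene blue [485 229  27  57 163] [493.2 255.4] [0.505 0.397]
scene grey 1082.5 (487, 229, 25, 55) [array([499., 256.]), array([54., 24.]), np.float64(90.0)]
scene grey 7901.0 (337, 189, 109, 107) [array([392.2, 236.4]), array([105.9,  97. ]), np.float64(58.6)]
scene grey 1346.0 (166, 168, 62, 57) [array([196.8, 195.8]), array([57.3, 31.1]), np.float64(45.0)]
scene grey 1400.5 (15, 167, 46, 51) [array([ 37.3, 192.3]), array([39. , 54.9]), np.float64(36.0)]
scene grey 617.0 (100, 151, 31, 33) [array([114.9, 166.8]), array([32.6, 24.1]), np.float64(63.4)]
(578, 578, 3) (180, 225, 3)
```

View pics/crop1.png

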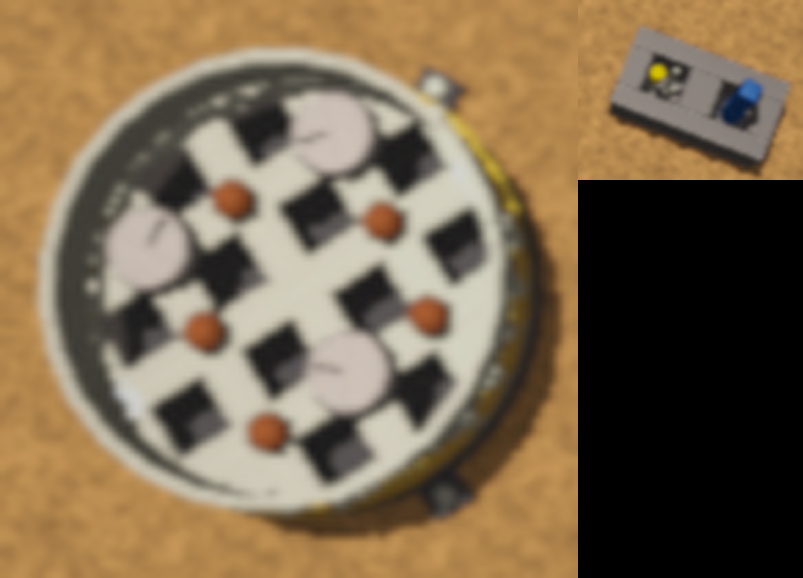

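The crop shows all 12 holes, the 5 balls and the 3 knobs clearly, with the rod's light top face at crop (749,92). Next I compute poses in the sieve frame.

Run:
```python
from h import *
a=grab('top')
W=lambda p,z: np.array([ray(a,(x/5.5+95-.4,y/5.5+160-.4),z)[:2] for x,y in p])
H=W([(263,130),(408,158),(318,215),(457,245),(372,300),(280,358),(425,388),(335,448),(190,415),(145,328),(228,270),(180,182)],.052)
# inner order: 228,270 ->(-,?) assign model by image dirs: u = right-up, v = right-down
u=H[2]-H[10]; v=H[4]-H[2]
print('u',u*1e3,'v',v*1e3,'cross',np.cross(u,v))
c0=H[[2,4,5,10]].mean(0)
th=np.arctan2(u[1],u[0]); 
for it in range(3):
    R=np.array([[np.cos(th),-np.sin(th)],[np.sin(th),np.cos(th)]])
    M=np.round((( (H-c0)@R)/.025)); M=M*.025
    Mc=M-M.mean(0);Hc=H-H.mean(0)
    K=Mc.T@Hc; th=np.arctan2(K[0,1]-K[1,0],K[0,0]+K[1,1]); 
    R=np.array([[np.cos(th),-np.sin(th)],[np.sin(th),np.cos(th)]]); c0=H.mean(0)-R@M.mean(0)
print('M',(M*1e3).round().tolist()); print('centre',c0.round(4),'yaw',np.degrees(th)); print('res mm',((H-c0)@R-M).__mul__(1e3).round(1).tolist())
hsv=cv2.cvtColor(a['pixels'],cv2.COLOR_RGB2HSV)
m=cv2.inRange(hsv,(0,150,60),(9,255,255)); m[:,:100]=0;m[:,195:]=0
k,l,st,c=cv2.connectedComponentsWithStats(m)
for i in range(1,k):
    if st[i,4]>8: print('ball',st[i,4],((ray(a,c[i],.062)[:2]-c0)@R*1e3).round(1))
print('knobs',((W([(333,132),(148,247),(348,372)],.070)-c0)@R*1e3).round(1).tolist())
C=np.array([ray(a,((x-578)/3+270-.3,y/3+155-.3),.07)[:2] for x,y in [(640,28),(788,82),(768,143),(612,100)]])
print('caddy',C.round(3).tolist(),C.mean(0).round(4)); d=C[0]+C[3]-C[1]-C[2]; e=C[0]+C[1]-C[2]-C[3]; print('long',np.degrees(np.arctan2(d[1],d[0])),np.linalg.norm(d)/2,'short',np.degrees(np.arctan2(e[1],e[0])),np.linalg.norm(e)/2)
print('rodtop',ray(a,((749-578)/3+270-.3,92/3+155-.3),.146))
from scipy.spatial.transform import Rotation as Q
print(Q.from_rotvec(r.get_obs()['orientation']).as_matrix().round(3))
```

```text
u [ 27.28287683 -41.42382397] v [-40.09832171 -27.99758055] cross -0.002424880361582818
M [[25.0, 75.0], [75.0, 25.0], [25.0, 25.0], [75.0, -25.0], [25.0, -25.0], [-25.0, -25.0], [25.0, -75.0], [-25.0, -75.0], [-75.0, -25.0], [-75.0, 25.0], [-25.0, 25.0], [-25.0, 75.0]]
centre [0.5107 0.2195] yaw -55.91418148886531
res mm [[-1.5, -0.8], [-0.0, -0.3], [-0.4, -0.5], [-2.1, 1.2], [0.3, 0.6], [-0.6, 0.7], [-0.1, 1.3], [-0.4, 0.1], [-0.1, 0.6], [2.8, -2.3], [-0.0, 0.2], [2.2, -0.9]]
knobs [[53.5, 50.1], [-47.7, 50.4], [1.2, -50.8]]
caddy [[0.641, -0.147], [0.596, -0.275], [0.543, -0.258], [0.578, -0.123]] [ 0.5896 -0.2006]
long 73.18879112757959 0.137007633965952 short -19.06191762213922 0.06193509109211929
rodtop [ 0.57458154 -0.23075293  0.146     ]
[[ 0.911  0.412 -0.   ]
 [ 0.412 -0.911  0.001]
 [-0.    -0.001 -1.   ]]<stdin>:7: DeprecationWarning: Arrays of 2-dimensional vectors are deprecated. Use arrays of 3-dimensional vectors instead. (deprecated in NumPy 2.0)
```

{"fn": "send_rows", "kwargs": {
  "deltas": [
    [1,0.96,-0.5,0,0,0,0],
    [1,0.96,-0.5,0,0,0,0],
    [1,0.96,-0.5,0,0,0,0],
    [1,0.96,-0.5,0,0,0,0],
    [1,0.96,-0.5,0,0,0,0]
  ]
}}

```text
clock: 0.67
tcp_pos: [0.3859, -0.4794, 0.25]
orientation: [-3.064, -0.68, -0.007]
contact_force: [1.8, 0.5, 0.1]
grip_width: 0.0858
```

{"fn": "send_rows", "kwargs": {
  "deltas": [
    [1,0.96,-0.5,0,0,0,0],
    [1,0.96,-0.5,0,0,0,0],
    [1,0.96,-0.5,0,0,0,0],
    [1,0.96,-0.5,0,0,0,0],
    [1,0.96,-0.5,0,0,0,0]
  ]
}}

```text
clock: 1.08
tcp_pos: [0.4851, -0.3511, 0.2502]
orientation: [-3.064, -0.681, -0.007]
contact_force: [1.5, 0.5, 0.6]
grip_width: 0.0852
```

{"fn": "send_rows", "kwargs": {
  "deltas": [
    [1,0.5,-0.25,0,0,0,-0.04],
    [1,0.7,-0.3,0,0,0,-0.08],
    [1,0.7,-0.3,0,0,0,-0.12],
    [1,0.7,-0.3,0,0,0,-0.16],
    [1,0.7,-0.3,0,0,0,-0.2],
    [1,0.7,-0.3,0,0,0,-0.24],
    [1,0.7,-0.3,0,0,0,-0.26],
    [1,0.7,-0.3,0,0,0,-0.26]
  ]
}}

```text
clock: 1.75
tcp_pos: [0.5556, -0.276, 0.2498]
orientation: [-2.553, -1.83, 0.0]
contact_force: [-0.2, 0.9, -0.9]
grip_width: 0.0854
```

Run:
```python
from h import *
f=grab('wrist','w1.png'); s=r.get_obs(); print(s['clock'],s['tcp_pos'],s['joints'].round(2) if hasattr(s['joints'],'round') else s['joints'])
from scipy.spatial.transform import Rotation as Q
print(Q.from_rotvec(s['orientation']).as_matrix().round(3))
hsv=cv2.cvtColor(f['pixels'],cv2.COLOR_RGB2HSV)
m=cv2.inRange(hsv,(105,120,50),(125,255,255))
k,l,st,c=cv2.connectedComponentsWithStats(m)
for i in range(1,k):
    if st[i,4]>60: print(st[i],c[i].round(1),ray(f,c[i],.146).round(4))
# balls in top, colour at known pixel
```

```text
1.8 [ 0.55564554 -0.27595597  0.24986209] [ 0.57  0.4  -0.28  1.68  0.12  1.08 -0.08]
[[ 0.325  0.946 -0.   ]
 [ 0.946 -0.325  0.   ]
 [ 0.    -0.    -1.   ]]
[255 104  27  43 882] [266.9 126.6] [ 0.5798 -0.2289  0.146 ]
[ 385  227  127   92 4826] [459.2 268.2] [ 0.6859 -0.3783  0.146 ]
```

View pics/w1.png

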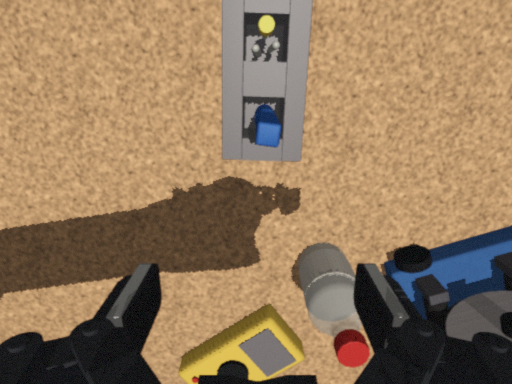

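Wrist view: rod top at about (268,134), caddy axis nearly vertical in the picture, so the jaws are aligned. I compute the last shift.

```bash
cat >> h.py <<'E'
from scipy.spatial.transform import Rotation as Q
def todelta(w):
    s=r.get_obs(); R=Q.from_rotvec(s['orientation']).as_matrix()
    return (R.T@(np.array(w)-s['tcp_pos'])/.15).round(3)
E
python3 - <<'E'
from h import *
f=grab('wrist')
rt=ray(f,(268.5,133.5),.146); print('rodtop',rt.round(4))
e1,e2=ray(f,(222,159),.07),ray(f,(302,159),.07); g1,g2=ray(f,(222,5),.07),ray(f,(311,5),.07)
print('near edge',e1.round(4),e2.round(4),np.linalg.norm(e1-e2),(e1+e2)/2)
d=(g1+g2-e1-e2)/2; print('axis deg',np.degrees(np.arctan2(d[1],d[0])),'pocket',(e1+e2)/2+d/np.linalg.norm(d)*.038)
print(todelta([rt[0],rt[1],.116]))
E
```

```text
rodtop [ 0.5796 -0.2337  0.146 ]
near edge [ 0.5307 -0.254   0.07  ] [ 0.5997 -0.2777  0.07  ] 0.07297414580134584 [ 0.56520812 -0.26583101  0.07      ]
axis deg 69.66441944799755 pocket [ 0.5784138  -0.23019943  0.07      ]
[0.318 0.059 0.892]
```

{"fn": "send_rows", "kwargs": {
  "deltas": [
    [1,0.31,0.055,0.1,0,0,0],
    [1,0.31,0.055,0.3,0,0,0],
    [1,0.31,0.055,0.5,0,0,0],
    [1,0.31,0.055,0.7,0,0,0],
    [0.6,0.31,0.055,0.85,0,0,0],
    [0.6,0.31,0.055,0.89,0,0,0],
    [0.6,0.31,0.055,0.89,0,0,0],
    [0.6,0.31,0.055,0.89,0,0,0],
    [0.4,0.31,0.055,0.89,0,0,0],
    [0.3,0.31,0.055,0.89,0,0,0],
    [0.25,0.31,0.055,0.89,0,0,0],
    [0,0.31,0.055,0.89,0,0,0],
    [0,0.31,0.055,0.89,0,0,0],
    [0,0.31,0.055,0.89,0,0,0],
    [0,0.31,0.055,0.89,0,0,0],
    [0,0.31,0.055,0.89,0,0,0]
  ],
  "squeeze": 50
}}

```text
clock: 3.18
tcp_pos: [0.5796, -0.2344, 0.1178]
orientation: [2.554, 1.826, 0.002]
contact_force: [-0.6, -0.2, 6.7]
grip_width: 0.0151
```

{"fn": "send_rows", "kwargs": {
  "deltas": [
    [0,0,0,-0.15,0,0,0],
    [0,0,0,-0.35,0,0,0],
    [0,0,0,-0.6,0,0,0],
    [0,0,0,-0.85,0,0,0],
    [0,0,0,-0.98,0,0,0],
    [0,0,0,-0.98,0,0,0]
  ]
}}

```text
clock: 3.68
tcp_pos: [0.5813, -0.2347, 0.2694]
orientation: [2.549, 1.823, 0.008]
contact_force: [0.5, -1.6, -0.7]
grip_width: 0.0152
```

{"fn": "send_rows", "kwargs": {
  "deltas": [
    [0,0.2,-0.1,0,0,0,0],
    [0,0.45,-0.23,0,0,0,0],
    [0,0.7,-0.36,0,0,0,0],
    [0,0.9,-0.47,0,0,0,0],
    [0,0.9,-0.47,0,0,0,0],
    [0,0.9,-0.47,0,0,0,0]
  ]
}}

```text
clock: 4.18
tcp_pos: [0.555, -0.0808, 0.2629]
orientation: [-2.55, -1.833, 0.001]
contact_force: [0.1, -0.5, -0.6]
grip_width: 0.0151
```

```bash
cat >> h.py <<'E'
C0=np.array([.5107,.2195]); TH=np.radians(-55.9)
RS=np.array([[np.cos(TH),-np.sin(TH)],[np.sin(TH),np.cos(TH)]])
toS=lambda w:((np.array(w)[:2]-C0)@RS*1e3)
toW=lambda p:C0+RS@(np.array(p)/1e3)
def blobs(f,lo,hi,z,amin):
    hsv=cv2.cvtColor(f['pixels'],cv2.COLOR_RGB2HSV); m=cv2.inRange(hsv,lo,hi)
    k,l,st,c=cv2.connectedComponentsWithStats(m); o=[]
    for i in range(1,k):
        p=toS(ray(f,c[i],z))
        if st[i,4]>=amin and np.hypot(*p)<105: o.append((p.round(1).tolist(),int(st[i,4])))
    return o
E
python3 - <<'E'
from h import *
s=r.get_obs(); print(s['clock'],s['tcp_pos'],s['grip_width'])
for n in ('top','scene'):
    f=grab(n); print(n)
    for z in (.062,): print(*blobs(f,(0,130,50),(12,255,255),z,6),sep='\n')
    pk=proj(f,[list(toW(p))+[.052] for p in [(100,0),(-100,0),(0,100),(0,-100)]]);print(pk.round().tolist())
f=grab('top');x=f['pixels']
for p in [(233,200),(383,222),(428,316),(205,331),(268,432)]:
    u=(p[0]/5.5+94.6,p[1]/5.5+159.6); print(toS(ray(f,u,.062)).round(1), cv2.cvtColor(x[int(u[1]+.5):int(u[1]+.5)+1,int(u[0]+.5):int(u[0]+.5)+1],cv2.COLOR_RGB2HSV).ravel())
g=grab('wrist'); cv2.imwrite('pics/w2.png',cv2.cvtColor(g['pixels'],cv2.COLOR_RGB2BGR))
E
```

```text
4.1833 [ 0.55499664 -0.08075433  0.26290888] 0.015131098201123393
top
([-3.8, 49.8], 26)
([50.9, 2.3], 27)
([45.5, -47.5], 26)
([-47.3, 3.7], 29)
([-45.6, -53.2], 27)
[[182.0, 191.0], [116.0, 232.0], [130.0, 180.0], [169.0, 244.0]]
scene
([-46.3, -52.4], 55)
([45.1, -47.0], 56)
([-47.6, 4.6], 63)
([50.3, 4.0], 60)
([-4.2, 51.0], 68)
[[340.0, 248.0], [430.0, 234.0], [401.0, 286.0], [371.0, 201.0]]
[-4.1 50.1] [ 11 182 160]
[50.2  2.5] [ 11 178 163]
[ 45.1 -47.2] [ 11 178 169]
[-46.8   3.8] [ 11 182 158]
[-46. -53.] [ 11 182 168]
```

View pics/w2.png

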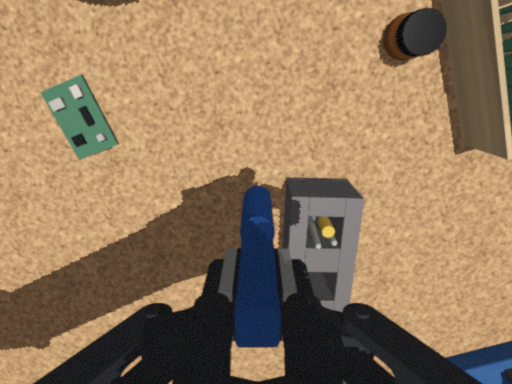

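The rod is held upright, and the top and scene views agree on all five balls within about 1.5 mm. I carry on to above the sieve centre.

{"fn": "send_rows", "kwargs": {
  "deltas": [
    [0,0.2,-0.1,0,0,0,0],
    [0,0.45,-0.23,0,0,0,0],
    [0,0.7,-0.36,0,0,0,0],
    [0,0.9,-0.465,0,0,0,0],
    [0,0.9,-0.465,0,0,0,0]
  ]
}}

```text
clock: 4.8
tcp_pos: [0.5321, 0.0744, 0.2638]
orientation: [-2.545, -1.837, -0.004]
contact_force: [0.2, 0.9, 0.4]
grip_width: 0.0155
```

{"fn": "send_rows", "kwargs": {
  "deltas": [
    [0,0.2,-0.1,0,0,0,0],
    [0,0.45,-0.23,0,0,0,0],
    [0,0.7,-0.36,0,0,0,0],
    [0,0.85,-0.44,0,0,0,0],
    [0,0.9,-0.465,0,0,0,0],
    [0,0.9,-0.465,0,0,0,0],
    [0,0.9,-0.465,0,0,0,0]
  ]
}}

```text
clock: 5.38
tcp_pos: [0.5117, 0.2154, 0.2631]
orientation: [2.556, 1.825, -0.002]
contact_force: [0.0, -0.9, -1.0]
grip_width: 0.0154
```

```bash
cat >> h.py <<'E'
def plan(pts,z,off=(0,0)):
    for p in pts:
        w=toW(p); print(p,todelta([w[0]+off[0],w[1]+off[1],z]).tolist())
E
python3 - <<'E'
from h import *
s=r.get_obs(); print(s['clock'],s['tcp_pos'],toS(s['tcp_pos']),s['orientation'],s['joints'].round(2))
f=grab('scene'); x=cv2.cvtColor(f['pixels'],cv2.COLOR_RGB2BGR)
cv2.imwrite('pics/s2.png',cv2.resize(x[60:310,260:500],None,fx=2.3,fy=2.3))
# rod bottom rough: expected pixel of rod bottom and blue extent
print('rod axis px bottom',proj(f,[[*s['tcp_pos'][:2],s['tcp_pos'][2]-.112],list(s['tcp_pos'])]).round(1))
hsv=cv2.cvtColor(f['pixels'],cv2.COLOR_RGB2HSV); m=cv2.inRange(hsv,(105,120,40),(125,255,255)); k,l,st,c=cv2.connectedComponentsWithStats(m)
print([ (st[i],c[i].round()) for i in range(1,k) if st[i,4]>60])
plan([(0,0)],.169)
E
```

```text
5.3833 [0.51170067 0.21538508 0.26306996] [ 3.96841767 -1.47837151] [ 2.55633758e+00  1.82502422e+00 -1.56046402e-03] [-0.1   0.31 -0.51  1.8   0.17  1.07 -1.  ]
rod axis px bottom [[396.4 220.5]
 [415.6 191.7]]
[(array([   0,    0,  112,  135, 3948], dtype=int32), array([45., 56.])), (array([   0,  183,   93,   67, 1685], dtype=int32), array([ 50., 221.])), (array([394, 205,  19,  20, 147], dtype=int32), array([403., 215.])), (array([478, 229,  34,  65, 464], dtype=int32), array([495., 268.]))]
(0, 0) [0.03, -0.019, 0.627]
```

View pics/s2.png

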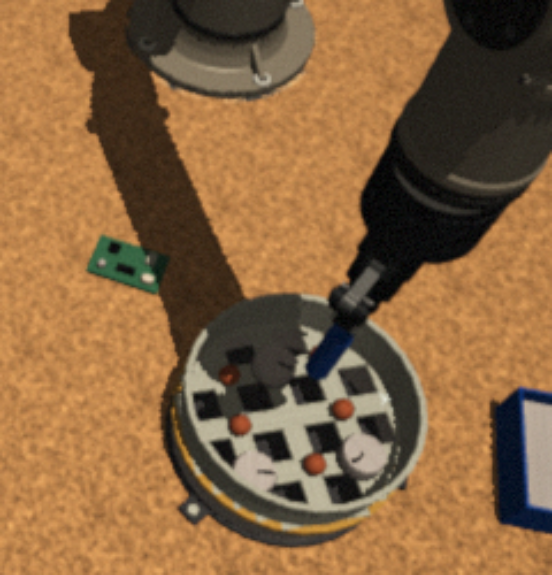

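Over the sieve, the rod tip is at crop (318,375), where predicted. All five balls and the knobs are undisturbed. I lower into the empty middle.

{"fn": "send_rows", "kwargs": {
  "deltas": [
    [0,0.03,-0.02,0.1,0,0,0],
    [0,0.03,-0.02,0.25,0,0,0],
    [0,0.03,-0.02,0.4,0,0,0],
    [0,0.03,-0.02,0.5,0,0,0],
    [0,0.03,-0.02,0.57,0,0,0],
    [0,0.03,-0.02,0.61,0,0,0],
    [0,0.03,-0.02,0.62,0,0,0],
    [0,0.03,-0.02,0.62,0,0,0],
    [0,0.03,-0.02,0.62,0,0,0]
  ]
}}

```text
clock: 6.18
tcp_pos: [0.5103, 0.2223, 0.1714]
orientation: [2.556, 1.826, 0.002]
contact_force: [1.0, 0.1, -0.1]
grip_width: 0.0157
```

Run:
```python
from h import *
s=r.get_obs(); print(s['clock'],s['tcp_pos'],toS(s['tcp_pos']),s['contact_force'])
print(blobs(grab('scene'),(0,110,30),(13,255,255),.062,8))
plan([(0,0),(11.6,31.8),(8.4,35.6),(-6,52)],.169)
```

```text
6.1833 [0.51030509 0.22230667 0.17139226] [-2.54549583  1.24651814] [ 0.96497498  0.07495853 -0.08069607]
[([45.2, -47.0], 68), ([-47.6, 4.6], 67), ([49.8, 3.1], 71), ([-4.4, 50.7], 72)]
(0, 0) [-0.018, 0.009, 0.017]
(11.6, 31.8) [0.105, 0.198, 0.017]
(8.4, 35.6) [0.138, 0.197, 0.017]
(-6, 52) [0.283, 0.186, 0.017]
```

{"fn": "send_rows", "kwargs": {
  "deltas": [
    [0,0.02,0.04,0.015,0,0,0],
    [0,0.045,0.09,0.015,0,0,0],
    [0,0.075,0.14,0.015,0,0,0],
    [0,0.1,0.19,0.015,0,0,0],
    [0,0.105,0.198,0.015,0,0,0],
    [0,0.13,0.197,0.015,0,0,0],
    [0,0.155,0.195,0.015,0,0,0],
    [0,0.18,0.193,0.015,0,0,0],
    [0,0.205,0.191,0.015,0,0,0],
    [0,0.23,0.189,0.015,0,0,0],
    [0,0.255,0.187,0.015,0,0,0],
    [0,0.28,0.186,0.015,0,0,0],
    [0,0.28,0.186,0.015,0,0,0],
    [0,0.2,0.19,0.015,0,0,0],
    [0,0.1,0.19,0.015,0,0,0],
    [0,0.05,0.1,0.015,0,0,0],
    [0,0,0,0.015,0,0,0],
    [0,0,0,0.015,0,0,0]
  ]
}}

```text
clock: 7.73
tcp_pos: [0.5063, 0.2194, 0.1678]
orientation: [2.556, 1.826, -0.006]
contact_force: [-1.4, 0.3, -0.7]
grip_width: 0.0156
```

Run:
```python
from h import *
s=r.get_obs(); print(s['clock'],s['tcp_pos'],toS(s['tcp_pos']),s['contact_force'])
print(blobs(grab('scene'),(0,110,30),(13,255,255),.062,8))
print(blobs(grab('top'),(0,110,30),(13,255,255),.062,4))
plan([(0,0),(33.5,-14),(52,4.5)],.169)
```

```text
7.7333 [0.50634257 0.21941995 0.16781198] [-2.37665768 -3.65309851] [-1.40654626  0.28962682 -0.68163535]
[([45.3, -47.3], 68), ([-47.7, 4.4], 68), ([50.0, 3.1], 67), ([-18.3, 87.3], 12)]
[([50.6, 2.5], 31), ([44.2, -47.4], 34), ([-45.1, 2.9], 27), ([-47.7, -52.6], 38)]
(0, 0) [-0.003, 0.011, -0.004]
(33.5, -14) [-0.212, 0.133, -0.003]
(52, 4.5) [-0.188, 0.306, -0.003]
```

Ball A has dropped. Next is ball B.

{"fn": "send_rows", "kwargs": {
  "deltas": [
    [0,-0.05,0.03,0,0,0,0],
    [0,-0.11,0.06,0,0,0,0],
    [0,-0.17,0.09,0,0,0,0],
    [0,-0.22,0.12,0,0,0,0],
    [0,-0.226,0.122,0,0,0,0],
    [0,-0.223,0.147,0,0,0,0],
    [0,-0.22,0.172,0,0,0,0],
    [0,-0.216,0.197,0,0,0,0],
    [0,-0.212,0.222,0,0,0,0],
    [0,-0.209,0.247,0,0,0,0],
    [0,-0.206,0.272,0,0,0,0],
    [0,-0.202,0.295,0,0,0,0],
    [0,-0.202,0.295,0,0,0,0],
    [0,-0.21,0.22,0,0,0,0],
    [0,-0.2,0.12,0,0,0,0],
    [0,-0.1,0.06,0,0,0,0],
    [0,0,0,0,0,0,0],
    [0,0,0,0,0,0,0],
    [0,0,0,0,0,0,0]
  ]
}}

```text
clock: 9.42
tcp_pos: [0.5077, 0.2239, 0.1684]
orientation: [-2.552, -1.832, 0.0]
contact_force: [0.3, 0.6, -0.4]
grip_width: 0.0155
```

Run:
```python
from h import *
s=r.get_obs(); print(s['clock'],s['tcp_pos'],toS(s['tcp_pos']),s['contact_force'])
print(blobs(grab('scene'),(0,110,30),(13,255,255),.062,8))
print(blobs(grab('top'),(0,110,30),(13,255,255),.062,4))
s=r.get_obs(); print(toS(s['tcp_pos']))
plan([(0,0),(27,-10),(57.5,-26),(44.5,-49)],.169)
```

```text
9.4167 [0.50767223 0.22392946 0.16841207] [-5.36534527 -0.02384628] [ 0.26763128  0.61764483 -0.44010944]
[([45.4, -47.1], 69), ([-47.6, 4.6], 67), ([-18.3, 87.3], 12)]
[([82.1, 25.0], 23), ([44.4, -47.2], 33), ([-46.7, 4.0], 35), ([-46.6, -53.2], 32)]
[-3.00497089 -0.23274505]
(0, 0) [-0.011, 0.017, -0.005]
(27, -10) [-0.173, 0.12, -0.005]
(57.5, -26) [-0.38, 0.218, -0.005]
(44.5, -49) [-0.45, 0.057, -0.005]
```

Ball B has dropped too. Next is ball C.

{"fn": "send_rows", "kwargs": {
  "deltas": [
    [0,-0.06,0.04,0,0,0,0],
    [0,-0.12,0.08,0,0,0,0],
    [0,-0.175,0.12,0,0,0,0],
    [0,-0.23,0.145,0,0,0,0],
    [0,-0.29,0.175,0,0,0,0],
    [0,-0.35,0.205,0,0,0,0],
    [0,-0.38,0.217,0,0,0,0],
    [0,-0.38,0.217,0,0,0,0],
    [0,-0.39,0.192,0,0,0,0],
    [0,-0.4,0.168,0,0,0,0],
    [0,-0.41,0.144,0,0,0,0],
    [0,-0.42,0.12,0,0,0,0],
    [0,-0.43,0.097,0,0,0,0],
    [0,-0.44,0.075,0,0,0,0],
    [0,-0.45,0.055,0,0,0,0],
    [0,-0.45,0.055,0,0,0,0],
    [0,-0.42,0.12,0,0,0,0],
    [0,-0.38,0.2,0,0,0,0],
    [0,-0.28,0.17,0,0,0,0],
    [0,-0.17,0.12,0,0,0,0]
  ]
}}

```text
clock: 11.18
tcp_pos: [0.5209, 0.1912, 0.1682]
orientation: [2.558, 1.821, 0.001]
contact_force: [0.4, 0.1, -0.6]
grip_width: 0.0152
```

{"fn": "send_rows", "kwargs": {
  "deltas": [
    [0,0.05,-0.035,0,0,0,0],
    [0,0.11,-0.075,0,0,0,0],
    [0,0.16,-0.105,0,0,0,0],
    [0,0.16,-0.105,0,0,0,0],
    [0,0.16,-0.105,0,0,0,0]
  ]
}}

```text
clock: 11.6
tcp_pos: [0.5111, 0.2203, 0.1682]
orientation: [2.554, 1.828, -0.0]
contact_force: [0.9, 0.3, -0.2]
grip_width: 0.0155
```

Run:
```python
from h import *
print(blobs(grab('scene'),(0,110,30),(13,255,255),.062,8))
print(blobs(grab('top'),(0,110,30),(13,255,255),.062,4))
s=r.get_obs(); print(s['clock'],toS(s['tcp_pos']),s['contact_force'],s['tcp_pos'][2])
plan([(0,0),(-28,24),(-31,21),(-53,-2),(-55,-20),(-64,-34),(-46,-53)],.169)
```

```text
[([24.6, -69.3], 59), ([-47.8, 4.5], 67), ([-18.2, 87.1], 13)]
[([82.3, 25.0], 24), ([-44.3, 3.6], 24), ([-46.0, -53.0], 31)]
11.7 [0.65440836 0.44760988] [-0.30709022  0.33558618 -0.18927301] 0.16816470348071214
(0, 0) [0.0, -0.005, -0.006]
(-28, 24) [0.24, -0.058, -0.006]
(-31, 21) [0.236, -0.086, -0.006]
(-53, -2) [0.202, -0.296, -0.006]
(-55, -20) [0.114, -0.378, -0.006]
(-64, -34) [0.076, -0.482, -0.006]
(-46, -53) [-0.098, -0.463, -0.006]
```

C appears dropped (blob at the hole). Now D, then E in the next call.

{"fn": "send_rows", "kwargs": {
  "deltas": [
    [0,0.06,-0.015,0,0,0,0],
    [0,0.12,-0.03,0,0,0,0],
    [0,0.18,-0.045,0,0,0,0],
    [0,0.23,-0.056,0,0,0,0],
    [0,0.24,-0.058,0,0,0,0],
    [0,0.236,-0.086,0,0,0,0],
    [0,0.232,-0.112,0,0,0,0],
    [0,0.228,-0.138,0,0,0,0],
    [0,0.224,-0.164,0,0,0,0],
    [0,0.22,-0.19,0,0,0,0],
    [0,0.216,-0.216,0,0,0,0],
    [0,0.211,-0.242,0,0,0,0],
    [0,0.207,-0.268,0,0,0,0],
    [0,0.202,-0.296,0,0,0,0],
    [0,0.202,-0.296,0,0,0,0],
    [0,0.202,-0.296,0,0,0,0]
  ]
}}

```text
clock: 13.03
tcp_pos: [0.4788, 0.2633, 0.1683]
orientation: [2.555, 1.828, 0.0]
contact_force: [0.5, -0.2, -0.1]
grip_width: 0.0155
```

Run:
```python
from h import *
f=grab('scene','s3.png');g=grab('top','t3.png')
print(blobs(f,(0,110,30),(13,255,255),.062,8))
print(blobs(g,(0,110,30),(13,255,255),.062,4))
s=r.get_obs(); print(s['clock'],toS(s['tcp_pos']),s['contact_force'],s['tcp_pos'][2])
plan([(-53,-2),(-55,-20),(-64,-34),(-46,-53)],.169)
a=cv2.resize(cv2.imread('pics/s3.png')[175:310,320:460],None,fx=2.8,fy=2.8); b=cv2.resize(cv2.imread('pics/t3.png')[160:265,95:200],None,fx=3.6,fy=3.6)
cv2.imwrite('pics/m3.png',np.hstack([a,b[:378,:]]))
```

```text
[([25.0, -69.4], 61), ([-46.6, -52.6], 65), ([-62.7, -25.1], 24), ([-18.2, 87.1], 13)]
[([82.3, 25.0], 24), ([-27.2, 70.5], 40), ([-46.6, -52.3], 37), ([-74.2, -40.0], 6)]
13.1333 [-53.76431827  -1.57849911] [-0.34171474 -0.30156416 -0.7333123 ] 0.1683049271321667
(-53, -2) [-0.005, 0.002, -0.005]
(-55, -20) [-0.093, -0.081, -0.005]
(-64, -34) [-0.131, -0.185, -0.005]
(-46, -53) [-0.305, -0.165, -0.005]
```

View pics/m3.png

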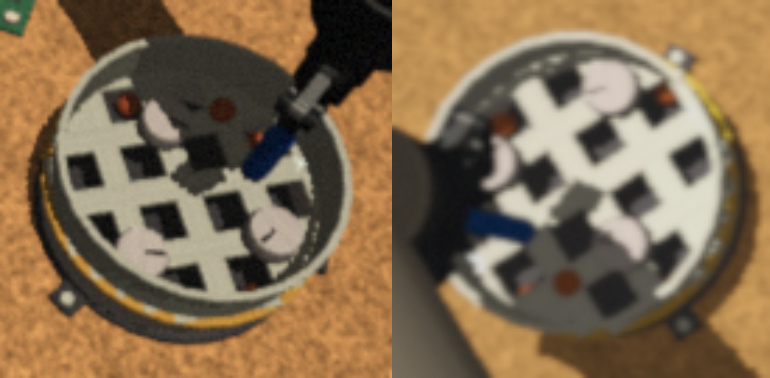

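A–D show inside holes; C at (125,103) in the left half is in its hole. Only E is left, at left-half (222,108). I push it towards the (-25,-75) hole.

{"fn": "send_rows", "kwargs": {
  "deltas": [
    [0,-0.04,-0.04,0,0,0,0],
    [0,-0.09,-0.085,0,0,0,0],
    [0,-0.11,-0.135,0,0,0,0],
    [0,-0.13,-0.18,0,0,0,0],
    [0,-0.132,-0.185,0,0,0,0],
    [0,-0.132,-0.185,0,0,0,0],
    [0,-0.157,-0.182,0,0,0,0],
    [0,-0.182,-0.179,0,0,0,0],
    [0,-0.207,-0.176,0,0,0,0],
    [0,-0.232,-0.173,0,0,0,0],
    [0,-0.257,-0.17,0,0,0,0],
    [0,-0.282,-0.167,0,0,0,0],
    [0,-0.305,-0.165,0,0,0,0],
    [0,-0.305,-0.165,0,0,0,0],
    [0,-0.23,-0.17,0,0,0,0],
    [0,-0.14,-0.18,0,0,0,0],
    [0,-0.09,-0.08,0,0,0,0],
    [0,-0.09,-0.08,-0.2,0,0,0],
    [0,-0.09,-0.08,-0.45,0,0,0],
    [0,-0.09,-0.08,-0.63,0,0,0]
  ]
}}

```text
clock: 14.8
tcp_pos: [0.4637, 0.257, 0.265]
orientation: [-2.552, -1.829, -0.003]
contact_force: [0.5, 0.4, -0.5]
grip_width: 0.0153
```

Run:
```python
from h import *
f=grab('scene','s4.png');g=grab('top')
print(blobs(f,(0,110,30),(13,255,255),.062,5))
print(blobs(f,(0,110,30),(13,255,255),.016,5))
print(blobs(g,(0,110,30),(13,255,255),.062,4))
s=r.get_obs(); print(s['clock'],s['tcp_pos'],toS(s['tcp_pos']),s['contact_force'])
print(todelta([.578,-.230,.265]))
```

```text
[([25.7, -69.4], 63), ([-64.0, -21.3], 51), ([-18.3, 87.3], 12)]
[([8.9, -90.2], 63), ([-86.1, -39.2], 51), ([-37.8, 75.7], 12)]
[([82.3, 25.0], 24), ([-26.1, 70.1], 35)]
14.9 [0.46568028 0.25834684 0.26786695] [-57.40733793 -15.49999268] [ 0.26334106  0.53127759 -0.25432402]
[-2.842  1.756  0.007]
```

E is off the plate. I carry the rod back to the caddy.

{"fn": "send_rows", "kwargs": {
  "deltas": [
    [0,-0.2,0.12,0,0,0,0],
    [0,-0.45,0.28,0,0,0,0],
    [0,-0.7,0.43,0,0,0,0],
    [0,-0.95,0.585,0,0,0,0],
    [0,-0.95,0.585,0,0,0,0]
  ]
}}

```text
clock: 15.32
tcp_pos: [0.502, 0.0842, 0.2619]
orientation: [2.561, 1.815, -0.004]
contact_force: [0.3, -0.9, -0.6]
grip_width: 0.0156
```

{"fn": "send_rows", "kwargs": {
  "deltas": [
    [0,-0.2,0.12,0,0,0,0],
    [0,-0.45,0.28,0,0,0,0],
    [0,-0.7,0.43,0,0,0,0],
    [0,-0.95,0.585,0,0,0,0],
    [0,-0.95,0.585,0,0,0,0]
  ]
}}

```text
clock: 15.73
tcp_pos: [0.5385, -0.0796, 0.2619]
orientation: [2.561, 1.815, -0.003]
contact_force: [-0.5, -1.1, -0.8]
grip_width: 0.0153
```

{"fn": "send_rows", "kwargs": {
  "deltas": [
    [0,-0.2,0.12,0,0,0,0],
    [0,-0.45,0.28,0,0,0,0],
    [0,-0.7,0.43,0,0,0,0],
    [0,-0.85,0.53,0,0,0,0],
    [0,-0.94,0.585,0,0,0,0],
    [0,-0.94,0.585,0,0,0,0],
    [0,-0.94,0.585,0,0,0,0],
    [0,-0.94,0.585,0,0,0,0],
    [0,-0.94,0.585,0,0,0,0]
  ]
}}

```text
clock: 16.48
tcp_pos: [0.5752, -0.2311, 0.2627]
orientation: [-2.551, -1.831, -0.001]
contact_force: [-0.0, -0.3, -0.8]
grip_width: 0.0152
```

Run:
```python
from h import *
f=grab('scene','s5.png');g=grab('top','t5.png');w=grab('wrist','w5.png')
print(blobs(f,(0,110,30),(13,255,255),.062,5))
print(blobs(g,(0,110,30),(13,255,255),.062,4))
P=[]
for i in range(4): s=r.get_obs(); P.append(s['tcp_pos']); grab('top')
print(s['clock'],np.array(P).round(4).tolist(),s['orientation'],todelta([.5785,-.230,.120]))
a=cv2.resize(cv2.imread('pics/s5.png')[175:310,320:460],None,fx=2.8,fy=2.8)
c=cv2.resize(cv2.imread('pics/w5.png'),None,fx=.78,fy=.78)
b=cv2.resize(cv2.imread('pics/s5.png')[120:240,140:240],None,fx=2.49,fy=2.49)
H=np.zeros((599,800,3),np.uint8); H[:378,:392]=a; H[:c.shape[0],392:392+c.shape[1]]=c; H[300:599,550:550+b.shape[1]]=b
cv2.imwrite('pics/m5.png',H); print(c.shape,b.shape)
print(proj(f,[[.5785,-.230,.07],[.5785,-.230,.006]]).round(1))
```

```text
[([25.7, -69.5], 63), ([-64.3, -20.9], 53), ([-18.2, 87.1], 13)]
[([82.3, 25.0], 24), ([-26.4, 70.2], 36)]
16.7833 [[0.5749, -0.2324, 0.2629], [0.5748, -0.2328, 0.263], [0.5747, -0.2331, 0.263], [0.5747, -0.2334, 0.2629]] [2.55459297e+00 1.82821971e+00 1.94698633e-04] [0.031 0.016 0.953]
(300, 399, 3) (299, 249, 3)
[[186.1 187.4]
 [190.6 200.8]]
```

View pics/m5.png

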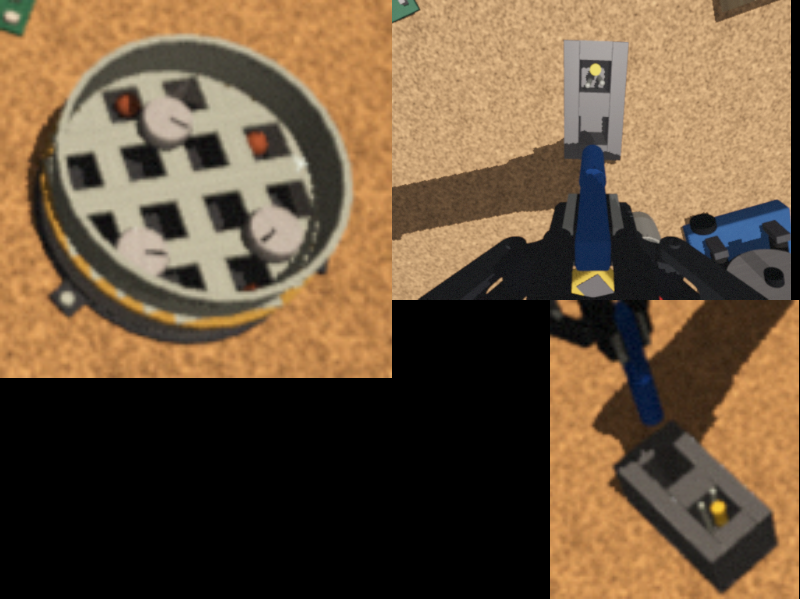

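The sieve shows three knobs on a clear plate and no ball on top. The balls show only down in the holes at (125,103) and (260,142). I lower to just above the pocket and check from close by.

{"fn": "send_rows", "kwargs": {
  "deltas": [
    [0,0.025,0.022,0.1,0,0,0],
    [0,0.025,0.022,0.25,0,0,0],
    [0,0.025,0.022,0.4,0,0,0],
    [0,0.025,0.022,0.48,0,0,0],
    [0,0.025,0.022,0.49,0,0,0],
    [0,0.025,0.022,0.49,0,0,0]
  ]
}}

```text
clock: 17.33
tcp_pos: [0.5788, -0.2314, 0.1889]
orientation: [-2.555, -1.827, 0.001]
contact_force: [-0.6, 0.2, -0.4]
grip_width: 0.0154
```

Run:
```python
from h import *
w=grab('wrist','w6.png');g=grab('top','t6.png');f=grab('scene','s6.png')
s=r.get_obs(); print(s['clock'],s['tcp_pos'],s['contact_force'])
H=np.zeros((400,800,3),np.uint8)
b=cv2.resize(cv2.imread('pics/s6.png')[150:240,150:240],None,fx=4.44,fy=4.44,interpolation=cv2.INTER_CUBIC); c=cv2.imread('pics/w6.png')[20:300,140:420]; c=cv2.resize(c,(400,400))
H[:b.shape[0],:b.shape[1]]=b[:400,:400]; H[:,400:]=c; cv2.imwrite('pics/m6.png',H)
p=s['tcp_pos']; print(proj(f,[[.5785,-.230,.07],[p[0],p[1],p[2]-.112]]).round(1),proj(w,[[.5785,-.230,.07],[p[0],p[1],p[2]-.112]]).round(1))
```

```text
17.4833 [ 0.57994702 -0.23174004  0.19080951] [ 0.17092535  0.15323927 -0.22590355]
[[186.1 187.4]
 [184.4 185.7]] [[254.6 192.2]
 [257.2 197.6]]
```

View pics/m6.png

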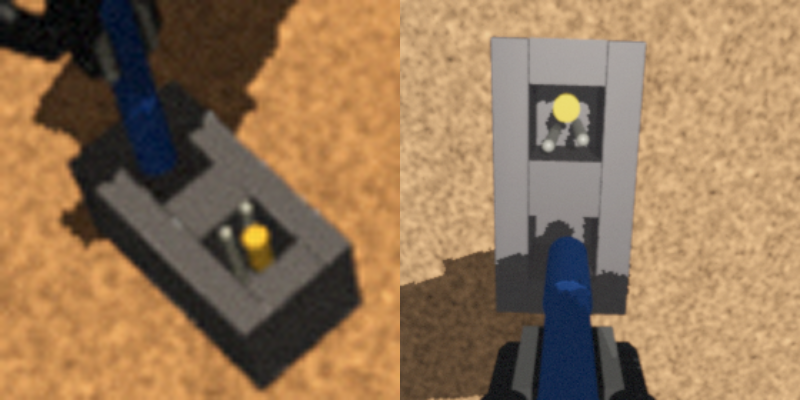

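The rod tip is centred over its pocket in both views. I insert, with the floor expected at TCP z ≈ 0.118.

{"fn": "send_rows", "kwargs": {
  "deltas": [
    [0,0,0,0.08,0,0,0],
    [0,0,0,0.16,0,0,0],
    [0,0,0,0.24,0,0,0],
    [0,0,0,0.32,0,0,0],
    [0,0,0,0.39,0,0,0],
    [0,0,0,0.43,0,0,0],
    [0,0,0,0.455,0,0,0],
    [0,0,0,0.47,0,0,0],
    [0,0,0,0.475,0,0,0],
    [0,0,0,0.475,0,0,0],
    [0,0,0,0.475,0,0,0]
  ]
}}

```text
clock: 18.4
tcp_pos: [0.5794, -0.2316, 0.1185]
orientation: [2.555, 1.827, 0.001]
contact_force: [-0.7, 0.0, -0.5]
grip_width: 0.0155
```

{"fn": "send_rows", "kwargs": {
  "deltas": [
    [0.22,0,0,0,0,0,0],
    [0.25,0,0,0,0,0,0],
    [0.3,0,0,0,0,0,0],
    [0.4,0,0,0,0,0,0],
    [0.6,0,0,0,0,0,0],
    [0.8,0,0,0,0,0,0],
    [0.8,0,0,0,0,0,0],
    [0.8,0,0,0,0,0,0],
    [0.8,0,0,-0.1,0,0,0],
    [0.8,0,0,-0.3,0,0,0],
    [0.8,0,0,-0.5,0,0,0],
    [0.8,0,0,-0.75,0,0,0],
    [0.8,0,0,-0.95,0,0,0],
    [0.8,0,0,-0.95,0,0,0]
  ]
}}

```text
clock: 19.57
tcp_pos: [0.5824, -0.2323, 0.2679]
orientation: [2.548, 1.822, 0.011]
contact_force: [1.8, -0.2, 1.1]
grip_width: 0.0685
```

{"fn": "send_rows", "kwargs": {
  "deltas": [
    [0.8,-0.2,0,0,0,0,0],
    [0.8,-0.5,0,0,0,0,0],
    [0.8,-0.7,0,0,0,0,0],
    [0.8,-0.7,0,0,0,0,0],
    [0.8,-0.7,0,0,0,0,0],
    [0.8,-0.7,0,0,0,0,0]
  ]
}}

```text
clock: 20.07
tcp_pos: [0.5452, -0.3301, 0.2602]
orientation: [-2.555, -1.827, -0.001]
contact_force: [0.2, -0.0, 0.3]
grip_width: 0.0684
```

Run:
```python
from h import *
f=grab('scene','s7.png');w=grab('wrist','w7.png')
s=r.get_obs(); print(s['clock'],s['tcp_pos'],s['grip_width'],s['contact_force'])
print(blobs(f,(0,110,30),(13,255,255),.062,5))
a=cv2.resize(cv2.imread('pics/s7.png')[90:300,90:460],None,fx=2.1,fy=2.1)
c=cv2.imread('pics/w7.png')[:,100:420]; c=cv2.resize(c,None,fx=.4,fy=.4)
H=np.zeros((600,780,3),np.uint8);H[:a.shape[0],:a.shape[1]]=a[:,:780];H[441:441+154,:c.shape[1]]=c;cv2.imwrite('pics/m7.png',H)
```

```text
20.1667 [ 0.54589666 -0.32892208  0.26037983] 0.06823076394010447 [-0.48614893  0.52422805  0.59185648]
[([25.5, -69.7], 62), ([-64.0, -20.9], 53), ([-18.3, 87.3], 12)]
```

View pics/m7.png

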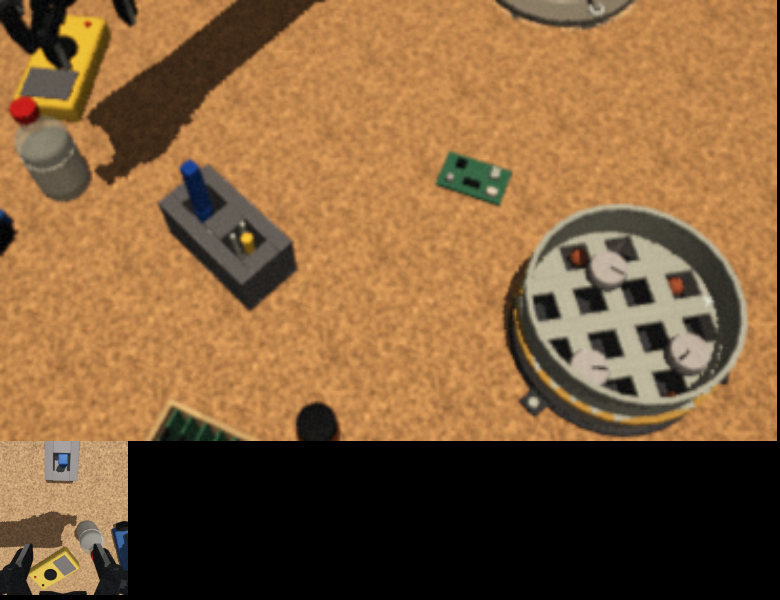

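The rod stands in its pocket at (195,190). The plate holds only the three knobs, and the bottle, jar and board have not moved. The ball visible in the hole at (577,257) has the smaller size expected at pan depth. I hand in.

```bash
python3 -c "
from bench import r
print(r.hand_in(), r.get_obs()['clock'])"
```

```text
the job is handed in; nothing more can be done
the job is handed in; nothing more can be done
```

The job is done and handed in at about 20 s on the robot's clock, against the 72 s limit. I took the rod from its caddy and pushed each of the five balls gently off the bars with its tip. Then I stood the rod back in its own pocket.

- **Balls and knobs:** The last pictures show no ball on the plate and only the three knobs lying there. Three balls are visible below through the holes. The other two I saw leave the plate, but they are hidden under the bars, so I did not see all five in the pan at once.
- **Rod and bystanders:** The rod is upright in its pocket with the gripper clear of everything. By eye, the bottle, jar and board had not moved.
- **Forces:** The readings after each move stayed within about 7 N, the highest when closing on the rod. I did not record forces during the moves themselves.
- **Disagreement:** The measured arm position wandered by 2–4 mm between readings, so I allowed for that when planning the pushes.

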